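# Turn a mould half over onto the vacuum chuck and open its valve half way

### The arm

A 7-joint arm with a two-finger parallel gripper is mounted at the origin on a cart in front of the work surface, level with it; the furniture and walls round the work are solid. World frame = base frame: x ahead of the robot, y to its left, z up, the work surface at z = 0. Lengths are in m, angles in rad, forces in N, time in s.
With the tool pointing down it reaches from about 0.425 to 0.825 m from the base axis. Payload 3.6 kg.
Tool frame: the origin (TCP) lies where the fingers leave the gripper's body, on its centre line; the fingertips stand 73 mm ahead of it and the grasp point (between the pads) lies 54 mm ahead of it; z points along the fingers, y is the line along which they close (so a half turn about z gives the same grasp; the last joint's range is limited). The gripper opens to 85 mm and grips with 20 to 120 N. Pads are 22 mm wide; open, the fingers measure 114 mm over their backs; the gripper's body (76 mm by 85 mm) begins 54 mm behind the grasp point. The pads swing forward as they close: fully open they stand 13 mm farther back than shut.
Start: joints at [-1.302, 0.615, -0.013, 1.423, 0.008, 1.103, -0.04], TCP at [0.189, 0.622, 0.304] pointing down, gripper open.
Joint ranges: [-3.12, 3.12], [-0.3, 2.06], [-1.34, 1.32], [0.26, 2.42], [-1.36, 4.5], [0.01, 1.98], [-2.84, 2.84]. Speed limits (rad/s): [2.79, 2.79, 3.14, 3.14, 3.14, 3.14, 3.14].

### API

Orientations are given as a unit quaternion [x, y, z, w].
In Python, from station import arm, snapshot, camera_info, ticket gives the robot as it stands. Calls block until the motion is done:
- arm.movep(position, orientation): joint-space move of the TCP to a pose.
- arm.line_to(position, velocity=0.15, ori=None): straight line of the TCP; ori=None keeps the orientation; velocity is the mean speed in m/s.
- arm.move_j(angles): joint-space move.
- arm.move_gripper(opening, effort=None): opening from 0.0 (shut) to 1.0 (fully open); effort is the grip in N (None keeps the last); returns when the fingers have stopped.
- arm.pause(seconds).
- arm.ik(position, orientation): joint angles nearest the present ones, or None.
- snapshot(name): name is "scene" or "side" or "wrist"; returns the picture (400x640x3 uint8, blue, green, red); there is no depth.
- camera_info(name): a dict with "fx", "fy", "cx", "cy" (pixels), "R" (3x3) and "t" (3): a world point X has camera coordinates R X + t; the wrist camera has in their place "T_tool_cam" (4x4, takes a point from camera to tool coordinates, whose origin is the TCP and whose axes are the flange's). Camera axes: x right, y down, z forward; pixel columns grow to the right and rows downward; lengths in m; the calibration is good to about 2 mm. A picture is of the moment at which its call begins: read the wrist's pose just before it. camera_info takes no time and is no camera call.
A pose or a line that the arm cannot do raises arm.MotionError and nothing moves.
- ticket.finish_job(): hands the job in; it is judged then, once.
Readings, each from a call of its own:
- arm.read_time(): time.
- arm.read_joint_positions(): joint angles.
- arm.read_dq(): joint speeds.
- arm.read_effort(): joint torques, N m.
- arm.read_tool_pos(): TCP position.
- arm.read_eef_rot(): TCP orientation.
- arm.read_ft_force(): force on the tool from outside, world axes, zero at the start.
- arm.read_wrist_torque(): the same for the moment, N m.
- arm.read_opening(): opening from 0.0 (shut) to 1.0 (fully open).
- arm.read_finger_force(): force on a finger pad.
Only numpy, scipy, OpenCV 4.12 (cv2) and the standard library are available. Lean on these libraries where they do the work, as an engineer would, in place of code of your own. Each camera call takes 0.05 s, during which the arm holds its last target. There are 200 camera calls.

### The job

The aluminium mould half is to have its back engraved. Turn it over and set it down gently, ring cavities down, on the vacuum chuck so that it sits flat between the locating pins; the wooden rack will hold it on end while you change your grip. Then open the chuck's vacuum valve half way, the lever on the red 45 degree mark, without disturbing the tin or the dropper bottle.

Things in the scene. Friction and masses are not known exactly. Their poses are not given: they have to be found in the camera images.
- mould: the loose mould half: bright aluminium plate 120 x 66 x 12 mm, about 0.26 kg, at the start face up on a steel bench block, its ends overhanging about 28 mm. Its face has three ring cavities and a dark runner line; its back is plain. Origin at the centre of the back, x along the 120 mm, y along the 66 mm, z out of the face (down when it lies face down). Graspable across its 66 mm width.
- mould_face (a point): centre of the mould half's face, 12 mm along z from the centre of its back; same axes as the mould
- steel_block: the loose square steel bench block under the mould half, 63 x 63 x 20 mm, 0.62 kg; origin at the centre of its underside. It need not stay where it is.
- rack_groove (a point): middle of the groove's floor, 10 mm above the bench, in a low wooden rack fixed to the bench (104 mm along x, 70 mm along y, 46 mm high). The groove runs along x, open at both ends, is about 15 mm wide and 33 mm deep, its mouth flared to about 30 mm. The mould half put in on a short end stands upright, its 66 mm along x, rising 120 mm over this point, with some 1.3 mm play each side.
- chuck_seat (a point): centre of the black sealing face on top of the vacuum chuck's pedestal (108 x 54 mm, narrower than the mould), 34 mm above the bench; z up, x away from the robot. The mould half lies here with its 120 mm along x (either way round) and its 66 mm along y, between six pins that leave it 1.5 mm play on each side.
- chuck: vacuum chuck, fixed; origin on the bench below the seat, same axes. Base 134 mm along x, y from -62 to +118 mm, 12 mm thick. Pins 8 mm thick, tapered tips 42.5 mm above the bench: at x = 0 and 46 mm beside both long sides (y = +-38.5 mm), and at the ends (x = +-65.5 mm, y = 0). The half towards the robot (-x) has none beside its long sides: room for fingers. A gauge at (40, 78) mm is 38 mm high.
- valve_stem (a point): the valve's turning axis (vertical) at the top of the lever's hub, 53 mm above the bench, 86 mm along +y of the chuck from the seat's centre, fixed to the chuck with the same axes
- valve_grip (a point): middle of the red grip of the valve lever, 64 mm from the stem's axis, 52.5 mm above the bench; it moves with the lever. The point's x axis lies along the lever, pointing from grip to stem; the grip is 52 mm long, 14 mm wide and 9 mm thick, with 36 mm of free height below it.
- valve (a joint): angle of the valve lever in rad: 0 shut (the lever points along the chuck's -x, towards the robot), growing clockwise as seen from above, 1.57 fully open (the lever points along +y of the chuck); 0.785 is half open, on the red 45 degree mark. It stays where it is left (friction about 0.12 N m).
- tin: round silver tin, 60 mm wide and 27 mm high, near the front right, bystander
- flux_bottle: small brown dropper bottle, 102 mm high, upright behind the work, bystander

How it is judged:
On the way, in this order (a step that is already met when the one before it is completed fails the run):
1. the mould half lies face down and flat on the chuck between the pins, let go (horizontal distance between mould_face and chuck_seat below 0.004 m and z of mould_face in the frame of chuck_seat below 0.002 m and angle between mould's own z axis and vertical above 3.08 rad and angle between the x axis of mould and the x axis of chuck_seat, either way round below 0.1 rad and contact force between mould and the fingers below 0.1 N), for 0.3 s.
2. the valve lever stands half open, on the 45 degree mark (value of joint valve between 0.685 and 0.885 rad), for 0.3 s.
At the end, for the whole second after the job is handed in: The mould half lies at rest face down and flat (within 3.5 degrees, its face within 2 mm of the sealing face) between the pins of the chuck, centred within 4 mm and in line within 6 degrees, either way round; and the valve lever stands at 45 degrees, within 6 degrees (all of step 2 and horizontal distance between mould_face and chuck_seat below 0.004 m and z of mould_face in the frame of chuck_seat below 0.002 m and angle between mould's own z axis and vertical above 3.08 rad and angle between the x axis of mould and the x axis of chuck_seat, either way round below 0.1 rad and linear speed of mould below 0.02 m/s); the robot touches nothing.
It fails at once if the mould half is dropped onto the chuck (faster than 0.3 m/s within 12 mm of the seat) or pressed hard onto it (over 60 N) ((linear speed of mould above 0.3 m/s and distance between mould_face and chuck_seat below 0.012 m) or contact force between mould and chuck above 60 N).
It fails at once if the tin or the dropper bottle is moved by more than 30 mm (distance of any of tin, flux_bottle from where it was at the start of the episode above 0.03 m).
It also fails if it takes over 72 s, if anything falls off the work surface, if the arm or the gripper's body presses on something with over 40 N, if the wrist force passes 120 N, or if a joint passes its speed limit or range.

## Working session

There is one attempt and no reset: what is moved stays moved. The work goes in short steps, each a Python script; the robot and the scene stay as the last script left them, time stands still between calls to the robot, and variables do not carry over. Pictures are saved under pics/ and viewed, at most 12 in all, crops included, and the job is handed in when it is done.

```bash
ls; mkdir -p pics; python3 - <<'E'
from station import *
import cv2
for n in ("scene","side"):
    cv2.imwrite(f"pics/{n}0.png",snapshot(n)); c=camera_info(n); print(n,{k:(v if not hasattr(v,'tolist') else v.tolist()) for k,v in c.items()})
print(camera_info("wrist"),arm.read_eef_rot(),arm.read_time())
E
```

```text
pics
scene {'fx': 502.04997718336057, 'fy': 502.04997718336057, 'cx': 316.3341372877656, 'cy': 191.82007116946178, 'R': [[-0.6792401569375454, -0.733915988645859, -0.0003616813932436931], [-0.33917395876083706, 0.31434286980026505, -0.8866507688510938], [0.6508408675720672, -0.6021261344732556, -0.4624394914822199]], 't': [0.34345105679183563, 0.25988332507700634, 0.8117587730278896]}
side {'fx': 361.2945641257764, 'fy': 361.2945641257764, 'cx': 318.9951065164423, 'cy': 201.6496663467365, 'R': [[-0.9992943789351277, -0.029324635352579266, -0.0234693414925903], [0.00743645354185923, 0.4580121529612217, -0.8889148254464802], [0.0368163467413231, -0.8884621170884355, -0.45747089864969337]], 't': [0.5514302544286699, 0.04597697397570814, 0.9424611575432016]}
{'fx': 305.62898775368143, 'fy': 305.62898775368143, 'cx': 317.24970156294535, 'cy': 193.05883932970994, 'T_tool_cam': array([[-7.40909032e-04, -9.52990317e-01, -3.02999845e-01,
         7.78188555e-02],
       [ 9.99999371e-01, -9.61150099e-04,  5.77750038e-04,
         8.90162088e-05],
       [-8.41818523e-04, -3.02999226e-01,  9.52990430e-01,
        -7.08648658e-02],
       [ 0.00000000e+00,  0.00000000e+00,  0.00000000e+00,
         1.00000000e+00]])} [ 1.47326830e-01  9.89087178e-01 -1.15746620e-03 -1.42077308e-04] 0.1
```

View pics/scene0.png

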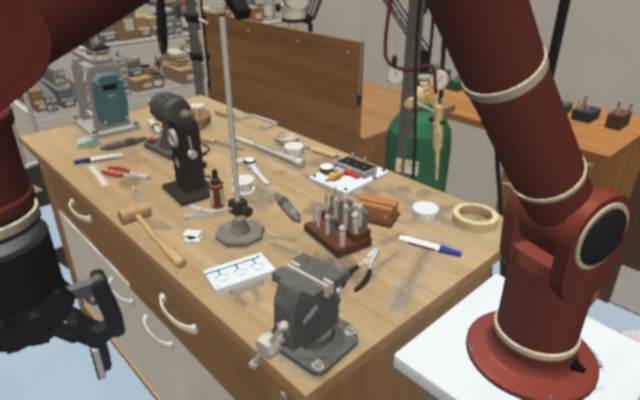

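View pics/side0.png

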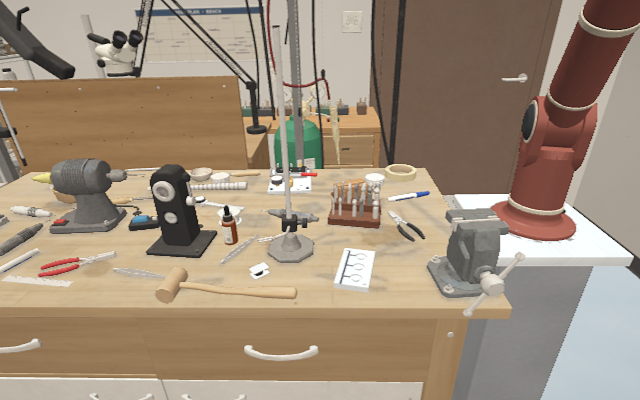

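The scene shot has the mould at (240,272) and the tin near (425,212). In the side shot the mould is at (355,268), what may be the chuck with its red lever is at (290,182), and the bottle is at (230,225). I'll cast these onto planes and look closer with the wrist camera.

```bash
cat > h.py <<'E'
import numpy as np, cv2
from station import arm, snapshot, camera_info, ticket
from scipy.spatial.transform import Rotation as Ro
def cam(n, pose=None):
    c=camera_info(n)
    if n!="wrist": R=np.array(c["R"]).T; return c, R, -R@np.array(c["t"])
    p,q=pose; T=np.array(c["T_tool_cam"]); Rt=Ro.from_quat(q).as_matrix()
    return c, Rt@T[:3,:3], np.array(p)+Rt@T[:3,3]
def ray(n,uv,z,pose=None):
    c,R,o=cam(n,pose); d=R@np.array([(uv[0]-c["cx"])/c["fx"],(uv[1]-c["cy"])/c["fy"],1]); return o+d*(z-o[2])/d[2]
def proj(n,X,pose=None):
    c,R,o=cam(n,pose); v=R.T@(np.asarray(X,float)-o); return np.array([c["cx"]+c["fx"]*v[0]/v[2],c["cy"]+c["fy"]*v[1]/v[2]])
def pose(): return arm.read_tool_pos(),arm.read_eef_rot()
def quat(zax,yax):  # tool z, tool y in world
    z=np.array(zax,float);z/=np.linalg.norm(z);y=np.array(yax,float);y-=z*(y@z);y/=np.linalg.norm(y)
    return Ro.from_matrix(np.c_[np.cross(y,z),y,z]).as_quat()
def shot(name):
    P=pose(); im=snapshot("wrist"); cv2.imwrite(f"pics/{name}.png",im); np.savez(f"pics/{name}.npz",p=P[0],q=P[1]); return im,P
def load(name): d=np.load(f"pics/{name}.npz"); return cv2.imread(f"pics/{name}.png"),(d["p"],d["q"])
E
python3 - <<'E'
from h import *
for n,u,z in [("side",(355,268),.03),("scene",(240,272),.03),("side",(290,182),.03),("scene",(345,172),.03),("side",(230,243),0),("scene",(425,212),.02),("scene",(378,208),.04),("side",(290,255),0)]: print(n,u,ray(n,u,z).round(3))
print(cam("scene")[2],cam("side")[2])
a=cv2.imread("pics/scene0.png")[130:290,170:490]; b=cv2.imread("pics/side0.png")[150:300,220:480]
cv2.imwrite("pics/crops.png",np.vstack([cv2.resize(a,(600,300),interpolation=2),cv2.resize(b,(600,300),interpolation=2)]))
E
```

```text
side (355, 268) [0.471 0.243 0.03 ]
scene (240, 272) [0.461 0.239 0.03 ]
side (290, 182) [ 0.646 -0.185  0.03 ]
scene (345, 172) [ 0.636 -0.225  0.03 ]
side (230, 243) [ 0.765  0.106 -0.   ]
scene (425, 212) [ 0.37  -0.221  0.02 ]
scene (378, 208) [ 0.434 -0.127  0.04 ]
side (290, 255) [0.614 0.156 0.   ]
[-0.20689438  0.65915292  0.60593928] [0.51600127 0.83245351 0.48495987]
```

View pics/crops.png

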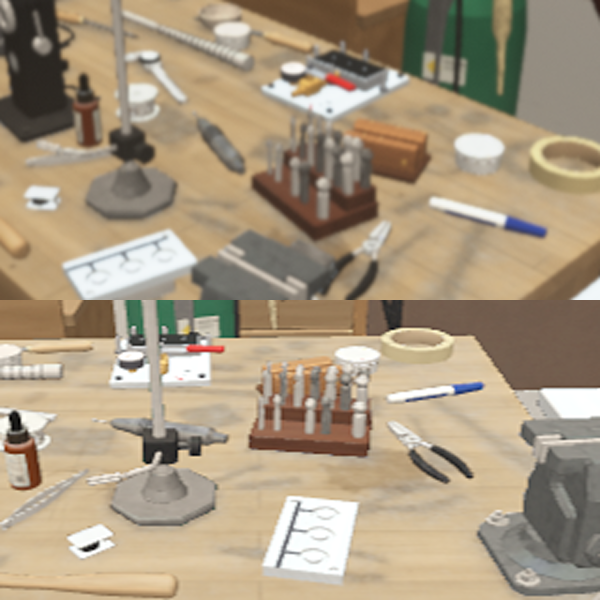

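The crops show the chuck on a white base with a black seat and red lever, around (0.64,-0.21). The wooden rack sits behind the pin block at about (0.43,-0.13), and the mould is at about (0.465,0.24). A tall rod stands at (0.61,0.156) and has to be avoided. Next, wrist views.

```bash
python3 - <<'E'
from h import *
q=quat([0,0,-1],[0,1,0])
arm.movep([.42,.235,.30],q); a,_=shot("w1")
arm.movep([.47,-.02,.33],q); arm.movep([.47,-.16,.31],q); b,_=shot("w2")
print(arm.read_time(),arm.read_joint_positions())
cv2.imwrite("pics/w12.png",np.vstack([cv2.resize(a,(480,300)),cv2.resize(b,(480,300))]))
E
```

```text
3.5 [ 0.19572047  0.37241137  0.11684838  1.85162257 -0.0552416   0.92109849
  1.91283509]
```

View pics/w12.png

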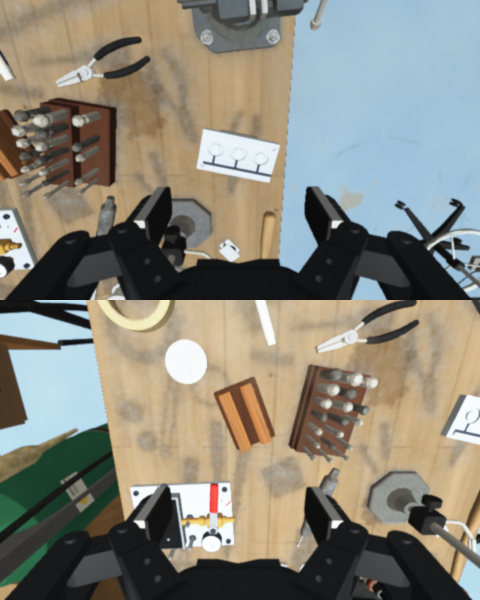

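View pics/w2.png

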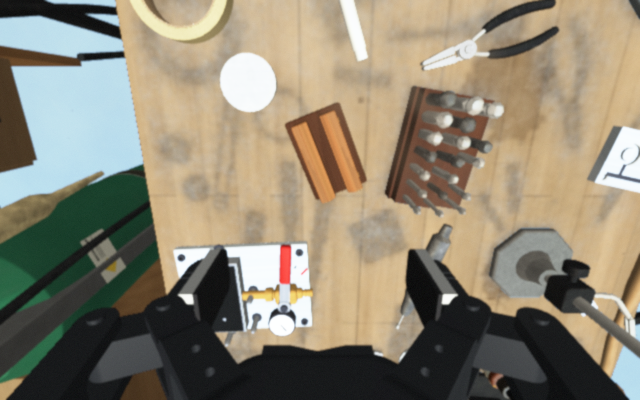

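The wrist view shows the rack at about (326,150) with its groove running from (313,113) to (345,192). The chuck base covers (175–313, 245–330), the shut red lever is at (285,262), and the tin is at (248,82). I'll shoot the chuck, rack and mould from directly above at two opposite yaws, so that calibration bias cancels.

```bash
python3 - <<'E'
from h import *
qa=quat([0,0,-1],[0,1,0]); qb=quat([0,0,-1],[0,-1,0])
ims=[]
for n,p in (("chuck",[.655,-.21,.26]),("rack",[.46,-.125,.26]),("mould",[.47,.235,.26])):
    qs=(qa,qb) if n!="rack" else (qb,qa)
    for q in qs:
        try: arm.movep(p,q)
        except arm.MotionError as e: print(n,e); continue
        k="a" if q is qa else "b"
        im,_=shot(n+k); ims.append(cv2.resize(im[:300],(400,188),interpolation=cv2.INTER_AREA)); print(n,k,arm.read_time())
ims+= [ims[0]*0]*(6-len(ims))
cv2.imwrite("pics/six.png",np.vstack([np.hstack(ims[i:i+2]) for i in (0,2,4)]))
E
```

```text
chuck a 4.3583
chuck b 6.675
rack b 7.5833
rack a 7.8833
mould a 9.2833
mould b 11.1667
```

View pics/six.png

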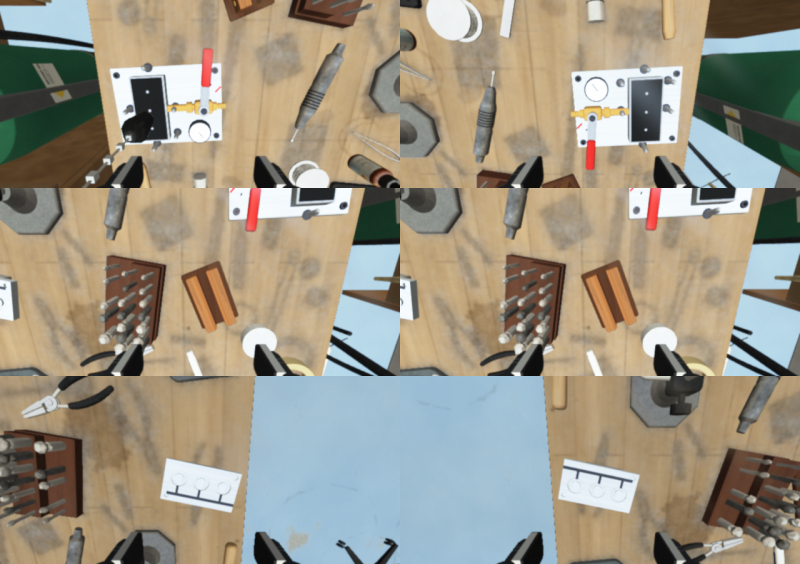

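In all three rows the mould, rack and chuck are clearly visible. Two things need checking. "Rack a" looks identical to "rack b", so the turn may not have happened. Also, a dark object overlaps the seat in "chuck a" at about (216,200) full scale. I'll check the stored poses and a crop, and start the detection.

```bash
python3 - <<'E'
from h import *
for n in ("chucka","chuckb","racka","rackb","moulda","mouldb"):
    im,P=load(n); print(n,P[0].round(4),P[1].round(3))
# mould: bright low-saturation blob
for n in ("moulda","mouldb"):
    im,P=load(n); h=cv2.cvtColor(im,cv2.COLOR_BGR2HSV)
    m=cv2.morphologyEx(((h[...,1]<45)&(h[...,2]>185)).astype(np.uint8)*255,cv2.MORPH_CLOSE,np.ones((9,9)))
    for c in cv2.findContours(m,0,1)[0]:
        if 1500<cv2.contourArea(c)<20000:
            r=cv2.minAreaRect(c); W=np.array([ray("wrist",b,.032,P)[:2] for b in cv2.boxPoints(r)])
            print(n,r,"c",W.mean(0).round(4),"edges",[(np.linalg.norm(W[i]-W[i-1]).round(4),np.degrees(np.arctan2(*(W[i]-W[i-1])[::-1])).round(1)) for i in range(4)])
# chuck: red lever and black seat
for n in ("chucka","chuckb"):
    im,P=load(n); h=cv2.cvtColor(im,cv2.COLOR_BGR2HSV)
    red=(((h[...,0]<6)|(h[...,0]>174))&(h[...,1]>180)&(h[...,2]>120)).astype(np.uint8)
    blk=cv2.morphologyEx((h[...,2]<75).astype(np.uint8),cv2.MORPH_CLOSE,np.ones((5,5)))
    for nm,m,z in(("red",red,.057),("blk",blk,.034)):
        for c in cv2.findContours(m,0,1)[0]:
            if 200<cv2.contourArea(c)<12000:
                r=cv2.minAreaRect(c); W=np.array([ray("wrist",b,z,P)[:2] for b in cv2.boxPoints(r)])
                print(n,nm,np.round(r[0]),"c",W.mean(0).round(4),[(np.linalg.norm(W[i]-W[i-1]).round(4),np.degrees(np.arctan2(*(W[i]-W[i-1])[::-1])).round(1)) for i in (0,1)])
a=load("chucka")[0][80:240,150:390]; b=load("chuckb")[0][80:290,250:490]; c=load("rackb")[0][90:250,130:420]
S=lambda x:cv2.resize(x,(400,290),interpolation=2)
cv2.imwrite("pics/cr2.png",np.vstack([np.hstack([S(a),S(b)]),np.hstack([S(c),S(load("mouldb")[0][110:240,220:420])])]))
E
```

```text
chucka [ 0.6546 -0.2087  0.2602] [-0.001  1.     0.    -0.   ]
chuckb [ 0.6549 -0.21    0.2601] [ 1.  0.  0. -0.]
racka [ 0.4607 -0.1256  0.26  ] [ 1.    -0.     0.     0.001]
rackb [ 0.4615 -0.1254  0.2606] [1.    0.    0.001 0.001]
moulda [0.4705 0.2332 0.2593] [ 0.002  1.    -0.001 -0.   ]
mouldb [0.4699 0.2348 0.2597] [ 1.  0. -0.  0.]
moulda ((319.824951171875, 175.33157348632812), (124.73933410644531, 65.82035064697266), 11.888657569885254) c [0.4703 0.2353] edges [(np.float64(0.1299), np.float64(-102.8)), (np.float64(0.0674), np.float64(164.9)), (np.float64(0.1216), np.float64(77.9)), (np.float64(0.0692), np.float64(-8.2))]
mouldb ((316.1488037109375, 176.13902282714844), (123.97138977050781, 65.58261108398438), 12.094757080078125) c [0.4688 0.2358] edges [(np.float64(0.1294), np.float64(77.1)), (np.float64(0.0674), np.float64(-15.3)), (np.float64(0.1211), np.float64(-102.1)), (np.float64(0.0693), np.float64(171.7))]
chucka blk [ 83. 325.] c [ 0.8469 -0.4967] [(np.float64(0.0463), np.float64(-152.1)), (np.float64(0.3174), np.float64(135.3))]
chucka blk [227. 175.] c [ 0.6557 -
[... 627 characters left out ...]
14] [(np.float64(0.019), np.float64(-17.5)), (np.float64(0.025), np.float64(-90.0))]
chuckb blk [ 43. 202.] c [0.6265 0.073 ] [(np.float64(0.0917), np.float64(0.1)), (np.float64(0.0287), np.float64(-74.2))]
chuckb blk [392. 194.] c [ 0.6363 -0.2863] [(np.float64(0.0453), np.float64(90.0)), (np.float64(0.0655), np.float64(3.0))]
chuckb blk [144. 193.] c [ 0.635  -0.0313] [(np.float64(0.0132), np.float64(78.5)), (np.float64(0.1171), np.float64(-19.2))]
chuckb blk [565.  30.] c [ 0.7866 -0.4253] [(np.float64(0.0468), np.float64(9.7)), (np.float64(0.1254), np.float64(-90.1))]
chuckb blk [17.  6.] c [0.8052 0.0471] [(np.float64(0.0102), np.float64(-17.5)), (np.float64(0.0289), np.float64(-90.1))]
```

View pics/cr2.png

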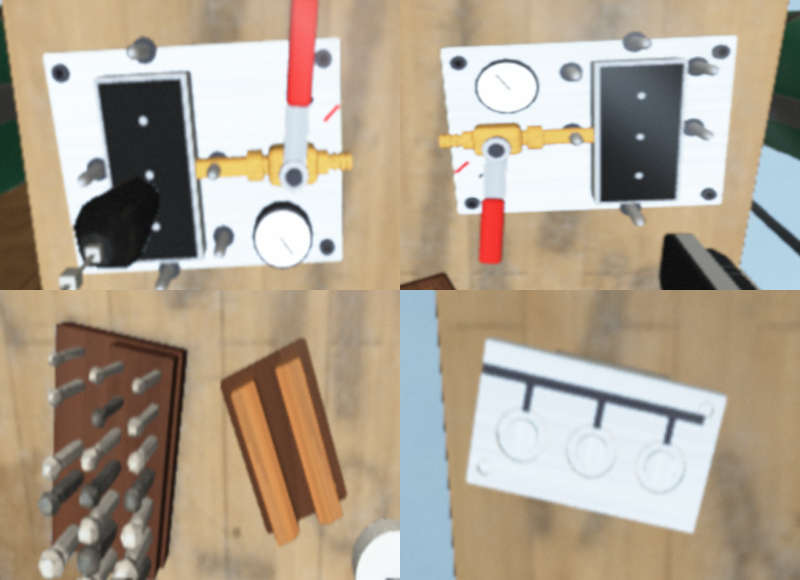

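The chuck crop shows the seat, pins, lever and the red 45° tick clearly. A black nozzle with a segmented tail hangs somewhere between the camera and the seat. I'll compute where it would show in the fixed views and look there.

```bash
python3 - <<'E'
from h import *
im,P=load("chucka")
c,R,o=cam("wrist",P); print(o)
S=cv2.imread("pics/side0.png"); C=cv2.imread("pics/scene0.png")
pts=[]
for u in ((216,205),(195,240)):
    for z in (.28,.24,.2,.16,.12,.08):
        X=ray("wrist",u,z,P); print(u,X.round(3),"scene",proj("scene",X).round(),"side",proj("side",X).round(),"chuckb",proj("wrist",X,load("chuckb")[1]).round(),"w2",proj("wrist",X,load("w2")[1]).round())
print(im[205,216], [im[r,216] for r in (190,220)])
arm.pause(0.01)
# current view from side and scene without arm overlap
a=snapshot("side")[20:220,220:420]; b=snapshot("scene")[20:220,330:530]
cv2.imwrite("pics/cr3.png",np.hstack([cv2.resize(a,(400,400),interpolation=2),cv2.resize(b,(400,400),interpolation=2)]))
E
```

```text
[ 0.57709489 -0.20900671  0.33116887]
(216, 205) [ 0.596 -0.227  0.28 ] scene [360.  83.] side [304.  96.] chuckb [376. 583.] w2 [184. 509.]
(216, 205) [ 0.61  -0.241  0.24 ] scene [359.  97.] side [300. 109.] chuckb [395. 413.] w2 [191. 444.]
(216, 205) [ 0.625 -0.255  0.2  ] scene [358. 110.] side [296. 122.] chuckb [406. 315.] w2 [195. 402.]
(216, 205) [ 0.639 -0.269  0.16 ] scene [357. 122.] side [293. 133.] chuckb [413. 252.] w2 [198. 373.]
(216, 205) [ 0.653 -0.283  0.12 ] scene [356. 133.] side [289. 144.] chuckb [418. 208.] w2 [201. 351.]
(216, 205) [ 0.668 -0.297  0.08 ] scene [355. 144.] side [286. 154.] chuckb [421. 176.] w2 [202. 334.]
(195, 240) [ 0.602 -0.232  0.28 ] scene [359.  82.] side [302.  96.] chuckb [393. 569.] w2 [177. 517.]
(195, 240) [ 0.622 -0.249  0.24 ] scene [358.  95.] side [296. 109.] chuckb [418. 390.] w2 [181. 457.]
(195, 240) [ 0.642 -0.267  0.2  ] scene [356. 107.] side [291. 121.] chuckb [432. 286.] w2 [183. 418.]
(195, 240) [ 0.662 -0.285  0.16 ] scene [355. 118.] side [286. 132.] chuckb [442. 218.] w2 [185. 391.]
(195, 240) [ 0.682 -0.302  0.12 ] scene [353. 129.] side [281. 142.] chuckb [448. 171.] w2 [186. 372.]
(195, 240) [ 0.702 -0.32   0.08 ] scene [352. 139.] side [277. 152.] chuckb [453. 135.] w2 [187. 356.]
[26 26 25] [array([21, 21, 21], dtype=uint8), array([45, 42, 40], dtype=uint8)]
```

View pics/cr3.png

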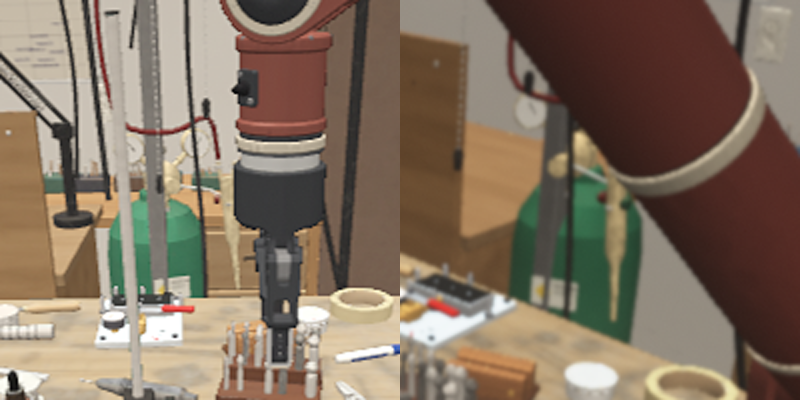

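The fixed views explain it: a pull-chain hangs vertically, with its knob at about (299,112) in side and (360,100) in scene. That puts it near (0.612,-0.243), with its bottom at about z=0.22. Over the chuck I'll keep the tool tilted, with the wrist towards the robot and below and in front of the chain. Now the precise poses, using metrically rectified contours.

```bash
cat > det.py <<'E'
from h import *
def hsv(im): return cv2.cvtColor(im,cv2.COLOR_BGR2HSV)
def rects(n,mask,z,amin,amax,k=5,union=False):
    P=load(n)[1]; m=cv2.morphologyEx(mask.astype(np.uint8),cv2.MORPH_CLOSE,np.ones((k,k)))
    cs=[c for c in cv2.findContours(m,0,1)[0] if amin<cv2.contourArea(c)<amax]
    if union and cs: cs=[np.vstack(cs)]
    for c in cs:
        H=cv2.convexHull(c)[:,0]; W=np.array([ray("wrist",u,z,P)[:2]*1000 for u in H],np.float32)
        print(n,"px",c[:,0].mean(0).round(),"rect mm",[np.round(x,1) for x in cv2.minAreaRect(W)])
E
python3 - <<'E'
from det import *
for n in ("moulda","mouldb"):
    h=hsv(load(n)[0]); h[:100]=0; rects(n,(h[...,1]<45)&(h[...,2]>185),.032,1500,20000,9)
for n in ("chucka","chuckb"):
    im=load(n)[0]; h=hsv(im); h[:,:,0]
    print("base"); rects(n,(h[...,1]<45)&(h[...,2]>185),.012,6000,40000,15)
    print("red"); rects(n,((h[...,0]<6)|(h[...,0]>174))&(h[...,1]>150)&(h[...,2]>100),.057,250,5000)
    print("seat"); rects(n,(h[...,2]<110)&(h[...,1]<90),.034,2500,12000)
for n,reg in (("w2",(90,210,270,380)),("racka",(100,250,270,400)),("rackb",(100,250,270,400))):
    im=load(n)[0]; h=hsv(im); m=np.zeros(h.shape[:2],bool); r=reg
    if n!="w2": r=(100,250,270,410)
    m[r[0]:r[1],r[2]:r[3]]=True
    o=m&(h[...,0]<16)&(h[...,1]>130)&(h[...,2]>135)
    print("strips");rects(n,o,.046,200,20000,3,True); rects(n,o,.046,200,20000,3)
    d=m&(h[...,0]<14)&(h[...,1]>100)
    print("all");rects(n,d,.01,1500,20000,3)
print(hsv(load("rackb")[0])[140:230:15,300:375:6].reshape(-1,3)[::3].tolist())
E
```

```text
moulda px [320. 174.] rect mm [array([469.9, 235.1]), array([122. ,  67.5]), np.float64(77.9)]
mouldb px [316. 175.] rect mm [array([469. , 235.9]), array([121.9,  67.8]), np.float64(77.8)]
base
chucka px [271. 167.] rect mm [array([ 663.5, -266. ]), array([157.2, 196. ]), np.float64(3.0)]
red
chucka px [329. 117.] rect mm [array([ 593.8, -198. ]), array([12. , 36.4]), np.float64(88.5)]
seat
chucka px [233. 181.] rect mm [array([ 661.7, -300.3]), array([115.5,  74.3]), np.float64(2.8)]
chucka px [100. 139.] rect mm [array([ 617.4, -447.8]), array([103.6, 175.2]), np.float64(2.5)]
base
chuckb px [366. 162.] rect mm [array([ 658. , -258.2]), array([179.3, 181.2]), np.float64(2.8)]
red
chuckb px [305. 247.] rect mm [array([ 588. , -196.7]), array([13.5, 51.4]), np.float64(86.9)]
seat
chuckb px [395. 177.] rect mm [array([ 648.1, -292.4]), array([111. ,  57.3]), np.float64(3.0)]
chuckb px [532. 168.] rect mm [array([ 645.3, -445.8]), array([246.7,  98.5]), np.float64(52.3)]
strips
w2 px [327. 156.] rect mm [array([ 458.9, -147.1]), array([93.1, 52.3]), np.float64(21.6)]
w2 px [313. 161.]
[... 748 characters left out ...]
8)]
rackb px [322. 185.] rect mm [array([ 454.7, -130.5]), array([93.5, 18.4]), np.float64(21.6)]
rackb px [353. 172.] rect mm [array([ 466.9, -161.2]), array([93.9, 18.7]), np.float64(21.8)]
all
rackb px [335. 171.] rect mm [array([ 456.5, -147.4]), array([110.5,  68.6]), np.float64(21.7)]
[[11, 148, 100], [10, 144, 99], [14, 158, 202], [11, 132, 106], [18, 64, 175], [15, 155, 214], [10, 144, 99], [14, 148, 198], [17, 83, 175], [12, 155, 160], [13, 157, 200], [11, 150, 121], [14, 144, 195], [18, 86, 202], [14, 143, 195], [11, 141, 96], [14, 156, 200], [10, 144, 106], [18, 84, 192], [14, 154, 217], [10, 141, 103], [14, 144, 205], [19, 88, 196], [12, 153, 128], [13, 156, 193], [14, 132, 180]]
```

Mould at (469.5, 235.5) mm, long axis 77.9°. Rack centre is (460, -146.4) mm, groove direction 21.5°. The chuck contours are contaminated, so I'll fit its base quadrilateral inside a restricted region and cross-check against the red grip and the black seat.

```bash
python3 - <<'E'
from det import *
for n,(x0,y0,x1,y1) in (("chucka",(168,98,362,232)),("chuckb",(268,100,460,240))):
    im,P=load(n); h=hsv(im); m=np.zeros(im.shape[:2],np.uint8)
    m[y0:y1,x0:x1]=((h[...,1]<38)&(h[...,2]>165))[y0:y1,x0:x1]
    c=max(cv2.findContours(m,0,1)[0],key=cv2.contourArea); H=cv2.convexHull(c)
    for e in (3,4,5,6,8,10,13):
        q=cv2.approxPolyDP(H,e,True)[:,0]
        if len(q)<=4: break
    W=np.array([ray("wrist",u,.012,P)[:2]*1000 for u in q])
    print(n,"corners px",q.tolist(),"W",W.round(1).tolist(),"mean",W.mean(0).round(1),[(round(float(np.linalg.norm(W[i]-W[i-1])),1),round(float(np.degrees(np.arctan2(*(W[i]-W[i-1])[::-1]))),1)) for i in range(len(q))])
    # seat: black only, small dark S
    s=np.zeros_like(m); s[y0:y1,x0:x1]=(h[...,2]<95)[y0:y1,x0:x1]; s=cv2.morphologyEx(s,cv2.MORPH_OPEN,np.ones((5,5)))
    for c in cv2.findContours(s,0,1)[0]:
        if cv2.contourArea(c)>1000:
            q=cv2.approxPolyDP(cv2.convexHull(c),4,True)[:,0]; print(" seat",q.tolist(),[ (ray("wrist",u,.034,P)[:2]*1000).round(1).tolist() for u in q])
    # gauge / hub / vacuum holes (bright dots inside the seat)
    r=((h[...,0]<6)|(h[...,0]>174))&(h[...,1]>150)&(h[...,2]>90)
    c=max(cv2.findContours(r.astype(np.uint8),0,1)[0],key=cv2.contourArea)[:,0]; W=np.array([ray("wrist",u,.057,P)[:2]*1000 for u in c]); print(" red",c.min(0),c.max(0),W.min(0).round(1),W.max(0).round(1))
E
```

```text
chucka corners px [[353, 101], [353, 224], [199, 230], [177, 109]] W [[581.9, -173.3], [715.2, -168.5], [722.8, -343.7], [589.8, -350.4]] mean [ 652.4 -259. ] [(177.3, 92.5), (133.4, 2.1), (175.4, -87.5), (133.2, -177.1)]
 seat [[257, 125], [266, 221], [211, 226], [196, 211], [210, 127]] [[603.5, -266.5], [702.4, -262.8], [708.1, -321.2], [691.2, -335.1], [605.4, -311.5]]
 red [323  94] [337 137] [ 575.5 -204. ] [ 611.9 -191.9]
chuckb corners px [[452, 107], [442, 227], [284, 233], [274, 115]] W [[721.5, -344.8], [590.4, -350.9], [582.9, -171.4], [713.8, -165.6]] mean [ 652.2 -258.2] [(179.4, -87.5), (131.3, -177.3), (179.7, 92.4), (131.0, 2.5)]
 seat [[418, 127], [414, 222], [371, 224], [371, 153], [399, 129]] [[703.9, -305.6], [605.9, -311.1], [603.6, -266.0], [679.0, -262.1], [702.1, -287.6]]
 red [297 224] [311 270] [ 562.6 -203.4] [ 613.6 -188.8]
```

The base fits well in both views: seat at (653.5,-286.6) mm, yaw 2.5°, and the lever already about 6° open. Next I'll check IK for the grip options and tilts.

```bash
cat > plan.py <<'E'
from h import *
D=.047; Z=np.array([0,0,1.])
def dirv(a): return np.array([np.cos(np.radians(a)),np.sin(np.radians(a)),0])
MC=np.array([.4695,.2355,.026]); MA=77.85
RC=np.array([.460,-.1464,.010]); RA=21.5
SC=np.array([.6535,-.2866,.034]); CA=2.5
def tool(c,u,n,s,th,grip,fl,back=0.):
    """TCP pose gripping plate (mid point c, axes u,n) at -s along u; grip 1 from face, 2 from back"""
    th=np.radians(th); z=(-n if grip==1 else n)*np.sin(th)+u*np.cos(th)
    return c-s*u-(D+back)*z, quat(z,np.cross(n,u)*fl)
def states(su,sn):
    return dict(pick=(MC,su*dirv(MA),Z), stand=(RC+[0,0,.06],-Z,sn*dirv(RA+90)), seat=(SC+[0,0,.006],dirv(CA),-Z))
E
python3 - <<'E'
from plan import *
def up(c,dz): return (c[0]+[0,0,dz],c[1],c[2])
for su in (1,-1):
  for sn in (1,-1):
    S=states(su,sn)
    for g,seq in ((1,[("pick",0),("pick",.12),("stand",.09),("stand",0)]),(2,[("stand",0),("stand",.09),("seat",.05),("seat",0)])):
      for th in (50,60,70,80):
        for fl in (1,-1):
          out=[arm.ik(*tool(*up(S[k],dz),.045 if g==1 else .036,th,g,fl)) for k,dz in seq]
          if g==2: out.append(arm.ik(*tool(*S["stand"],.036,th,g,fl,back=.07)))
          else: out.append(arm.ik(*tool(*S["stand"],.045,th,g,fl,back=.07)))
          ok=[o is not None for o in out]
          if sum(ok)>=4: print(su,sn,"grip",g,"th",th,"fl",fl,"".join("01"[k] for k in ok), np.round([o for o in out if o is not None][0],1).tolist(),np.round([o for o in out[2:4] if o is not None][-1],1).tolist())
E
```

```text
1 1 grip 1 th 50 fl 1 11111 [0.6, 1.2, -1.1, 2.2, 2.0, 0.4, 1.0] [-0.7, 0.9, 0.7, 2.4, 2.0, 0.4, 1.3]
1 1 grip 1 th 50 fl -1 11111 [0.6, 1.2, -1.1, 2.2, 2.0, 0.4, -2.1] [0.5, 1.1, -1.2, 2.3, 1.6, 1.8, -1.4]
1 1 grip 1 th 60 fl 1 11111 [0.5, 1.2, -1.1, 2.2, 1.7, 0.5, 1.2] [-0.6, 0.9, 0.6, 2.4, 1.9, 0.6, 1.3]
1 1 grip 1 th 60 fl -1 11111 [0.5, 1.2, -1.1, 2.2, 1.7, 0.5, -2.0] [0.3, 1.1, -1.0, 2.4, 1.7, 1.9, -1.5]
1 1 grip 1 th 70 fl 1 11111 [-0.1, 0.8, -0.2, 2.2, -1.3, 0.2, -2.3] [-0.7, 1.1, 0.6, 2.4, 1.8, 0.8, 1.2]
1 1 grip 1 th 70 fl -1 11111 [-0.1, 0.8, -0.3, 2.2, -1.3, 0.1, 0.8] [0.2, 1.1, -0.8, 2.4, 1.6, 1.9, -1.7]
1 1 grip 1 th 80 fl 1 11111 [-0.7, 0.8, 0.6, 2.1, -1.3, 0.6, -2.4] [-0.7, 1.2, 0.6, 2.4, 1.7, 0.9, 1.2]
1 1 grip 1 th 80 fl -1 11111 [-0.5, 0.8, 0.2, 2.1, -1.1, 0.3, 0.5] [0.0, 1.2, -0.6, 2.4, 1.6, 2.0, -1.8]
1 1 grip 2 th 50 fl 1 11111 [0.1, 1.1, 0.9, 1.7, -0.9, 1.8, -1.4] [1.2, 1.2, -1.1, 2.0, 2.1, 0.6, -2.7]
1 1 grip 2 th 50 fl -1 11111 [0.4, 0.9, 0.3, 1.7, -0.6, 1.5, 1.4] [1.2, 1.2, -1.1, 2.0, 2.1, 0.6, 0.5]
1 1 grip 2 th 60 fl 1 11111 [0.1, 1.2, 0.8, 1.6, -0.9, 1.9,
[... 4919 characters left out ...]
 0.8, 0.5, 2.4, 1.9, 0.5, 1.4] [1.2, 1.2, -1.1, 2.0, 2.1, 0.6, 0.5]
-1 -1 grip 2 th 60 fl 1 11111 [0.3, 1.1, -1.0, 2.4, 1.7, 1.9, -1.5] [1.0, 1.0, -0.8, 1.9, 1.6, 0.3, -2.5]
-1 -1 grip 2 th 60 fl -1 11111 [-0.6, 0.9, 0.6, 2.4, 1.9, 0.6, 1.3] [1.0, 1.0, -0.8, 1.9, 1.6, 0.3, 0.7]
-1 -1 grip 2 th 70 fl 1 11111 [0.2, 1.1, -0.8, 2.4, 1.7, 1.9, -1.7] [0.2, 0.9, 0.4, 1.8, -1.2, 0.5, 0.0]
-1 -1 grip 2 th 70 fl -1 11111 [-0.6, 1.0, 0.4, 2.4, 1.8, 0.9, 1.3] [1.1, 1.2, -1.2, 1.8, 1.4, 0.8, 1.0]
-1 -1 grip 2 th 80 fl 1 11111 [-0.1, 1.1, -0.4, 2.4, 1.6, 1.8, -1.8] [0.1, 0.9, 0.6, 1.7, -1.0, 0.7, -0.3]
-1 -1 grip 2 th 80 fl -1 11111 [-0.7, 1.2, 0.6, 2.4, 1.7, 0.9, 1.2] [1.0, 1.2, -1.2, 1.6, 1.2, 1.0, 1.1]
```

All the options reach. I'll grip the +y end from the face side at θ=55° and stand it with the gripper on the −y side. Then I regrip from the +y side and place with the tool leaning forward. First a quick triangulation of the vise, tank and chain, then pick and lift.

```bash
cat >> plan.py <<'E'
def go(p,q,line=None):
    if line: arm.line_to(list(p),velocity=line,ori=list(q))
    else: arm.movep(list(p),list(q))
    e=np.linalg.norm(arm.read_tool_pos()-p); a=(Ro.from_quat(arm.read_eef_rot()).inv()*Ro.from_quat(q)).magnitude()
    if e>.006 or a>.04: print("!! off target",round(e,4),round(a,3),"F",np.round(arm.read_ft_force(),1))
def st(m=""): print(m,"t",round(arm.read_time(),1),"F",np.round(arm.read_ft_force(),1),"open",round(arm.read_opening(),3),"ff",round(float(np.max(arm.read_finger_force())),1),"p",np.round(arm.read_tool_pos(),4))
def lift(s,dz): return (s[0]+np.array([0,0,dz]),s[1],s[2])
E
python3 - <<'E'
from plan import *
def tri(us,uc):
    A=[];b=[]
    for n,u in(("side",us),("scene",uc)):
        c,R,o=cam(n); d=R@np.array([(u[0]-c["cx"])/c["fx"],(u[1]-c["cy"])/c["fy"],1]); d/=np.linalg.norm(d); M=np.eye(3)-np.outer(d,d); A.append(M); b.append(M@o)
    return np.linalg.lstsq(np.vstack(A),np.hstack(b),rcond=None)[0].round(3)
print("tank top",tri((298,122),(420,112)),"vise",tri((475,215),(300,268)),"chain knob",tri((299,112),(360,100)))
S=states(-1,-1)
arm.move_gripper(1.0)
go(*tool(*lift(S["pick"],.10),.049,55,1,1,back=.05))
go(*tool(*S["pick"],.049,55,1,1,back=.05))
go(*tool(*S["pick"],.049,55,1,1),line=.12); st("at")
E
```

```text
tank top [ 0.647 -0.557  0.119] vise [0.26  0.26  0.159] chain knob [ 0.613 -0.249  0.23 ]
at t 13.2 F [-0.1 -0.4  0.4] open 0.999 ff 0.0 p [0.4865 0.3103 0.0661]
```

Clear of the vise and tank, with no contact. Grip and lift, then swing to standing above the rack.

```bash
python3 - <<'E'
from plan import *
from scipy.spatial.transform import Slerp
S=states(-1,-1)
arm.move_gripper(0.0,effort=100); st("grip")
p,q=tool(*S["pick"],.049,55,1,1); go(p+[0,0,.06],q,line=.12); st("up")
if arm.read_opening()<.5: raise SystemExit("missed")
p0,q0=tool(*lift(S["pick"],.19),.049,55,1,1); go(p0,q0)
hi=(S["stand"][0]+[.0,0,.12],)+S["stand"][1:]
p1,q1=tool(*hi,.049,55,1,1); sl=Slerp([0,1],Ro.from_quat([q0,q1]))
print("turn",np.degrees((Ro.from_quat(q0).inv()*Ro.from_quat(q1)).magnitude()))
for k in (.33,.67,1): 
    p=p0+(p1-p0)*k; p[2]+=.03*(k<1); go(p,sl(k).as_quat())
st("above rack"); print(arm.read_joint_positions().round(2))
a=snapshot("side"); cv2.imwrite("pics/s1.png",a); cv2.imwrite("pics/s1c.png",np.hstack([cv2.resize(a[60:260,260:500],(440,367)),cv2.resize(snapshot("scene")[60:260,300:480],(330,367))]))
E
```

```text
grip t 13.5 F [-0.   1.8  5.6] open 0.748 ff 108.7 p [0.4862 0.3108 0.0661]
up t 14.2 F [-0.4  0.1 -3.1] open 0.749 ff 110.1 p [0.4851 0.31   0.1242]
turn 94.80593131549257
above rack t 16.8 F [ 0.7  1.1 -2.9] open 0.754 ff 110.4 p [ 0.4753 -0.1811  0.2644]
[ 0.41  0.78  0.25  1.56 -0.6   1.73  1.24]
```

View pics/s1c.png

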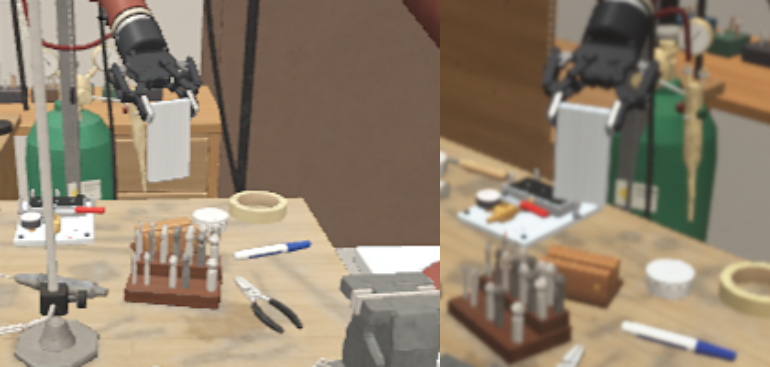

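The mould hangs vertically with its plain back towards +y, above the rack. I'll correct for the actual grip offset and the TCP tracking error, then insert in guarded steps.

```bash
cat >> plan.py <<'E'
def fine(p,q,v=.06):
    """line to p with one correction for steady tracking error"""
    arm.line_to(list(p),velocity=v,ori=list(q)); arm.pause(.15)
    e=p-arm.read_tool_pos()
    if np.linalg.norm(e)>.0004: arm.line_to(list(p+e),velocity=v,ori=list(q)); arm.pause(.1)
    return e,p-arm.read_tool_pos()
E
python3 - <<'E'
from plan import *
S=states(-1,-1); g=dirv(RA)
pi,qi=tool(*S["pick"],.049,55,1,1); rel=Ro.from_quat(qi).inv().apply(MC-np.array([.4862,.3108,.0661]))
def tgt(dz): 
    c=S["stand"][0]+.008*g+[0,0,dz]; q=tool(*S["stand"],.049,55,1,1)[1]; return c-Ro.from_quat(q).apply(rel),q
print("rel vs nominal",rel-Ro.from_quat(qi).inv().apply(MC-pi), "rot err deg",np.degrees((Ro.from_quat(arm.read_eef_rot()).inv()*Ro.from_quat(tgt(0)[1])).as_rotvec()).round(2))
print(fine(*tgt(.055),v=.12)); st("mouth")
print("rot err deg",np.degrees((Ro.from_quat(arm.read_eef_rot()).inv()*Ro.from_quat(tgt(0)[1])).as_rotvec()).round(2))
F0=arm.read_ft_force()
for dz in (.045,.036,.030,.025,.020,.015,.010,.006,.003,.001,0,-.001,-.002):
    p,q=tgt(dz); arm.line_to(list(p),velocity=.04,ori=list(q)); f=arm.read_ft_force()-F0
    print(dz,f.round(1),(p-arm.read_tool_pos()).round(4))
    if np.linalg.norm(f)>14: print("contact"); break
st()
E
```

```text
rel vs nominal [-4.08195100e-05 -4.77395446e-04  1.98164314e-03] rot err deg [-0.24 -0.05  0.29]
(array([-0.00018248,  0.0003207 , -0.00080807]), array([ 0.00017103, -0.00030395,  0.00062592]))
mouth t 18.1 F [ 0.2  0.8 -3.2] open 0.753 ff 110.4 p [ 0.4824 -0.1803  0.2015]
rot err deg [0.01 0.01 0.01]
0.045 [ 0.  -1.   0.2] [ 0.0001 -0.0001  0.0004]
0.036 [-0.6 -0.2 -0.7] [ 0.0001 -0.0001  0.0003]
0.03 [-1.  -1.4  0.3] [ 0.0001 -0.0001  0.0002]
0.025 [-0.1 -1.2  0.3] [ 0.0001 -0.0001  0.0003]
0.02 [-0.3 -1.1 -0.1] [ 0.0001 -0.0001  0.0003]
0.015 [ 0.8 -0.8  0.3] [ 0.0001 -0.0001  0.0003]
0.01 [-0.8 -1.2  0.4] [ 0.0001 -0.0001  0.0003]
0.006 [-0.5 -0.8  0.5] [ 0.0001 -0.0001  0.0002]
0.003 [ 0.5 -1.7 -0. ] [ 0.0001 -0.0001  0.0001]
0.001 [-1.  -0.8  0.5] [ 0.     -0.      0.0001]
0 [-1.4 -1.4  5.4] [ 0.0001  0.     -0.0007]
-0.001 [-1.1 -2.5  9. ] [ 0.0002  0.     -0.0016]
-0.002 [-1.2 -3.2 12.6] [ 0.0002  0.     -0.0025]
 t 21.8 F [-1.  -2.4  9.4] open 0.755 ff 111.5 p [ 0.4824 -0.1806  0.1476]
```

Seated with a clean 5–9 N floor contact. Release, back off and go round to the +y side.

```bash
python3 - <<'E'
from plan import *
S=states(-1,-1); g=dirv(RA)
arm.move_gripper(1.0); st("released")
p,q=arm.read_tool_pos(),arm.read_eef_rot(); zt=Ro.from_quat(q).apply([0,0,1])
go(p-.075*zt,q,line=.2)
go(p-.10*zt+[0,0,.10],q)
c=S["stand"][0]+.008*g; s2=(c,)+S["stand"][1:]
w=np.cross(s2[2],s2[1])
print(arm.ik(*tool(*s2,.036,60,2,-1,back=.07)),arm.ik(*tool(*lift(s2,.12),.036,60,2,-1,back=.07)))
go(np.array([.46,-.13,.32]),quat([0,0,-1],-w))
go(*tool(*lift(s2,.12),.036,60,2,-1,back=.07)); st("pre-hi"); print(arm.read_joint_positions().round(2))
go(*tool(*s2,.036,60,2,-1,back=.07)); st("pre"); print(arm.read_joint_positions().round(2))
im,P=shot("pre"); a=snapshot("scene")
cv2.imwrite("pics/v9.png",np.hstack([cv2.resize(im,(480,300)),cv2.resize(a[120:280,300:460],(300,300))]))
E
```

```text
released t 22.1 F [-0.7  0.1 -0.7] open 1.004 ff 0.0 p [ 0.4826 -0.1804  0.1448]
[-0.07599852  0.82114365 -0.52758744  2.36409882  1.49760285  1.4256656
  1.57111086] [ 0.09982292  0.56424822 -0.75772962  2.29011877  1.34943061  1.50108591
  1.91193032]
pre-hi t 28.9 F [-0.3  1.   1. ] open 0.996 ff 0.0 p [ 0.4303 -0.0493  0.2844]
[ 0.31  0.73 -1.15  2.28  1.36  1.8   1.86]
pre t 29.5 F [ 1.  -0.7  0.8] open 1.002 ff 0.0 p [ 0.4305 -0.0489  0.1648]
[ 0.18  1.   -0.98  2.36  1.48  1.82  1.56]
```

View pics/v9.png

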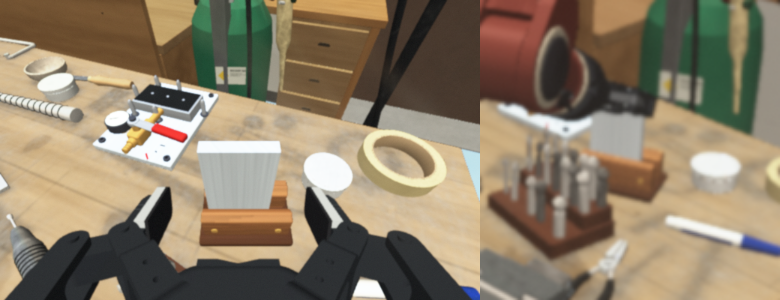

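The mould stands in the groove, centred between the fingers: its top edge runs from (263,190) to (373,190) at full scale. I'll estimate its lean from that edge, then grip and lift.

```bash
python3 - <<'E'
from plan import *
S=states(-1,-1); g=dirv(RA); r=dirv(RA+90)
c=S["stand"][0]+.008*g; s2=(c,)+S["stand"][1:]
im,P=load("pre"); gr=cv2.cvtColor(im,6)[175:300,317-20:337].mean(1).astype(int); print(gr.tolist())
for nm,o in (("near top",.006),("far top",-.006)):
    print(nm,proj("wrist",c+[0,0,.06]+o*r,P).round(1),"leaned +5mm:",proj("wrist",c+[0,0,.06]+(o+.005)*r,P).round(1))
print("corners",[proj("wrist",c+[0,0,.06]+.006*r+x*g,P).round(1).tolist() for x in(.033,-.033)])
p,q=tool(*s2,.036,60,2,-1); go(p,q,line=.12); st("at")
print((p-arm.read_tool_pos()).round(4))
arm.move_gripper(0.0,effort=100); st("grip"); np.savez("grip2.npz",p=arm.read_tool_pos(),q=arm.read_eef_rot(),c=c)
if arm.read_opening()>.6: arm.line_to(list(arm.read_tool_pos()+[0,0,.06]),velocity=.08); st("up")
E
```

```text
[169, 168, 169, 170, 173, 174, 175, 174, 174, 174, 175, 177, 196, 235, 249, 251, 251, 251, 251, 251, 251, 251, 251, 251, 251, 251, 250, 247, 230, 193, 178, 178, 178, 177, 178, 178, 178, 178, 177, 178, 177, 178, 178, 177, 177, 178, 178, 177, 177, 177, 177, 178, 178, 177, 177, 177, 177, 177, 177, 177, 177, 177, 178, 177, 177, 177, 178, 177, 177, 177, 177, 177, 177, 177, 177, 177, 177, 177, 177, 177, 177, 177, 177, 177, 177, 177, 177, 177, 177, 177, 178, 178, 177, 178, 178, 178, 178, 178, 178, 178, 178, 178, 175, 158, 136, 132, 140, 151, 165, 173, 173, 167, 158, 154, 156, 159, 164, 168, 169, 167, 161, 143, 116, 100, 92]
near top [317.5 203. ] leaned +5mm: [317.6 209.6]
far top [317.5 188.3] leaned +5mm: [317.5 194.3]
corners [[261.9, 203.0], [373.2, 203.0]]
at t 30.3 F [-0.3  0.2  0.1] open 1.0 ff 0.0 p [ 0.4527 -0.1053  0.1301]
[-0.0002 -0.0003 -0.0006]
grip t 30.6 F [-2.2  1.4  4.9] open 0.753 ff 108.6 p [ 0.4528 -0.105   0.1303]
up t 31.6 F [-0.3 -0.4 -2.5] open 0.749 ff 109.7 p [ 0.4526 -0.1051  0.1899]
```

The plate stood upright within about 0.5° and is now gripped and lifted. Next: transit to the front of the chuck with the final orientation, staying low and in front of the chain.

```bash
cat >> plan.py <<'E'
def seat_tgt(dx,dz,dy=0.):
    d=np.load("grip2.npz"); rel=Ro.from_quat(d["q"]).inv().apply(d["c"]-d["p"]); S=states(-1,-1)
    qs=tool(*S["stand"],.036,60,2,-1)[1]; dR=Ro.from_quat(d["q"]).inv()*Ro.from_quat(qs)  # grip orientation error
    q=(Ro.from_quat(tool(*S["seat"],.036,60,2,-1)[1])*dR.inv()).as_quat()
    c=S["seat"][0]+dx*dirv(CA)+dy*dirv(CA+90)+np.array([0,0,dz]); return c-Ro.from_quat(q).apply(rel),q
E
python3 - <<'E'
from plan import *
from scipy.spatial.transform import Slerp
p0,q0=pose(); p0=p0+[0,0,.08]; go(p0,q0)
p1,q1=seat_tgt(-.13,.11); sl=Slerp([0,1],Ro.from_quat([q0,q1]))
print("turn",np.degrees((Ro.from_quat(q0).inv()*Ro.from_quat(q1)).magnitude()).round(1), [arm.ik(*seat_tgt(-.13,.11)),arm.ik(*seat_tgt(0,.045)),arm.ik(*seat_tgt(0,0))])
for k in (.25,.5,.75,1): 
    p=p0+(p1-p0)*k; p[2]+=.03*(k<1); go(p,sl(k).as_quat()); print(k,arm.read_joint_positions().round(2))
st("front")
go(*seat_tgt(-.10,.05)); st("low")
E
```

```text
turn 131.5 [array([ 1.39311798,  0.89260095, -1.23039979,  2.09506523,  1.43252751,
        0.54288056,  0.908921  ]), array([ 1.15449294,  1.11221887, -1.19675151,  1.85387648,  1.56746416,
        0.68078577,  0.84921202]), array([ 1.15491077,  1.21321218, -1.20627416,  1.86537189,  1.7087273 ,
        0.71974152,  0.77929905])]
0.25 [ 0.72  0.67 -1.2   2.17  1.39  1.48  1.76]
0.5 [ 0.99  0.71 -1.28  2.11  1.33  1.21  1.53]
0.75 [ 1.23  0.75 -1.29  2.08  1.28  0.89  1.31]
1 [ 1.4   0.9  -1.24  2.1   1.44  0.56  0.91]
front t 33.7 F [ 0.7  1.3 -1.5] open 0.755 ff 110.4 p [ 0.4634 -0.2934  0.1901]
low t 34.0 F [-0.2  0.2 -2.6] open 0.755 ff 110.7 p [ 0.495  -0.2906  0.1321]
```

```bash
python3 - <<'E'
from plan import *
go(*seat_tgt(0,.045),line=.15); st("over")
print([x.round(4) for x in fine(*seat_tgt(0,.014))]); 
im,P=shot("over"); F0=arm.read_ft_force()
print("rot err",np.degrees((Ro.from_quat(arm.read_eef_rot()).inv()*Ro.from_quat(seat_tgt(0,0)[1])).as_rotvec()).round(2))
for dz in (.011,.009,.0075,.006,.0045,.003,.0018,.0008,0,-.0008):
    p,q=seat_tgt(0,dz); arm.line_to(list(p),velocity=.02,ori=list(q)); f=arm.read_ft_force()-F0
    print(dz,f.round(1),(p-arm.read_tool_pos()).round(4),np.round(arm.read_wrist_torque(),2))
    if np.linalg.norm(f)>7: print("contact"); break
st()
E
```

```text
over t 34.9 F [-0.7  0.  -3.3] open 0.753 ff 110.7 p [ 0.5924 -0.2899  0.1263]
[array([-0.0003, -0.    , -0.0007]), array([0.0003, 0.0001, 0.0006])]
rot err [0. 0. 0.]
0.011 [ 1.4  1.9 -0.2] [0.0001 0.     0.0003] [-0.03  0.94 -0.07]
0.009 [0.5 0.4 0. ] [ 0.0001 -0.      0.0003] [0.01 0.89 0.03]
0.0075 [0.2 0.3 0.1] [ 0.0001 -0.      0.0002] [-0.03  0.99  0.04]
0.006 [ 0.9  0.1 -0.8] [0.0001 0.     0.0002] [-0.02  0.95  0.01]
0.0045 [0.9 0.6 0.4] [0.0001 0.     0.0002] [-0.04  0.91 -0.  ]
0.003 [1.2 1.  0.4] [0.0001 0.     0.0002] [-0.08  0.87  0.01]
0.0018 [-0.   0.5 -0.5] [ 0.0001 -0.      0.0002] [-0.05  0.9   0.01]
0.0008 [0.1 1.  1.1] [-0.0003 -0.     -0.0005] [ 0.03  0.76 -0.01]
0 [-2.9  0.4  8.4] [-0.0006 -0.0001 -0.0011] [ 0.08  0.66 -0.  ]
contact
 t 38.3 F [-3.1 -0.4  5.8] open 0.755 ff 111.8 p [ 0.5939 -0.2896  0.0823]
```

Flat contact at the expected height and no pin contact. Release, back off, and check with the wrist camera.

```bash
cat >> plan.py <<'E'
X,Y=dirv(CA),dirv(CA+90); HUB=SC+.086*Y
def lever(phi,back=0.,rad=.066,d=.051,th=60,dphi=0.):
    L=-np.cos(phi)*X+np.sin(phi)*Y; g=HUB+rad*L; g[2]=.0525
    t=np.radians(th); a=phi+dphi; zt=(np.cos(a)*X-np.sin(a)*Y)*np.cos(t)-Z*np.sin(t); yt=np.sin(a)*X+np.cos(a)*Y
    return g-(d+back)*zt, quat(zt,yt)
def red(n,z=.057):
    im,P=load(n); h=cv2.cvtColor(im,40); m=((h[...,0]<6)|(h[...,0]>174))&(h[...,1]>150)&(h[...,2]>90)
    c=max(cv2.findContours(m.astype(np.uint8),0,1)[0],key=cv2.contourArea)[:,0]
    W=np.array([ray("wrist",u,z,P)[:2] for u in c]).astype(np.float32); (cx,cy),_,_=cv2.minAreaRect(W); 
    v=np.array([cx,cy])-HUB[:2]; l=cv2.fitLine(W,cv2.DIST_L2,0,.01,.01).ravel()[:2]
    return (cx,cy),np.linalg.norm(v),"phi hub",np.arctan2(v@Y[:2],-(v@X[:2])),"phi axis",np.arctan(-(l@Y[:2])/(l@X[:2]))
E
python3 - <<'E'
from plan import *
arm.move_gripper(1.0); st("released")
p,q=pose(); zt=Ro.from_quat(q).apply([0,0,1]); go(p-.06*zt,q,line=.12); go(p-.13*zt,q); arm.pause(.3); st("off")
shot("placed"); s=snapshot("side"); cv2.imwrite("pics/sideP.png",s)
for n in ("chucka","chuckb","placed"): print(n,red(n))
for f in (.08,.4,.785): print(f,[None if a is None else a.round(2) for a in (arm.ik(*lever(f)),arm.ik(*lever(f,.07)))])
E
```

```text
released t 38.7 F [-0.4 -0.3 -0.2] open 1.002 ff 0.0 p [ 0.5934 -0.2896  0.081 ]
off t 40.0 F [ 0.3  0.3 -0.2] open 1.0 ff 0.0 p [ 0.5286 -0.2919  0.1925]
chucka ((0.5939395427703857, -0.19732829928398132), np.float64(0.055909856029615346), 'phi hub', np.float64(0.10365069599060736), 'phi axis', np.float64(0.010136779807961606))
chuckb ((0.587999701499939, -0.19733765721321106), np.float64(0.06183952213248789), 'phi hub', np.float64(0.09773824018596047), 'phi axis', np.float64(0.09803517149254722))
placed ((0.5842263102531433, -0.19723469018936157), np.float64(0.06561303812964737), 'phi hub', np.float64(0.0961952013844106), 'phi axis', np.float64(0.03530875434222736))
0.08 [array([ 0.93,  0.96, -0.91,  2.08,  1.99,  0.53,  0.1 ]), array([ 1.02,  0.84, -1.01,  2.14,  1.81,  0.52,  0.24])]
0.4 [array([ 0.81,  0.97, -0.94,  2.11,  1.97,  0.79, -0.28]), array([ 0.84,  0.81, -0.98,  2.18,  1.84,  0.74, -0.24])]
0.785 [array([ 0.64,  0.97, -0.92,  2.04,  1.79,  1.  , -0.59]), array([ 0.62,  0.82, -0.94,  2.09,  1.65,  0.97, -0.56])]
```

View pics/placed.png

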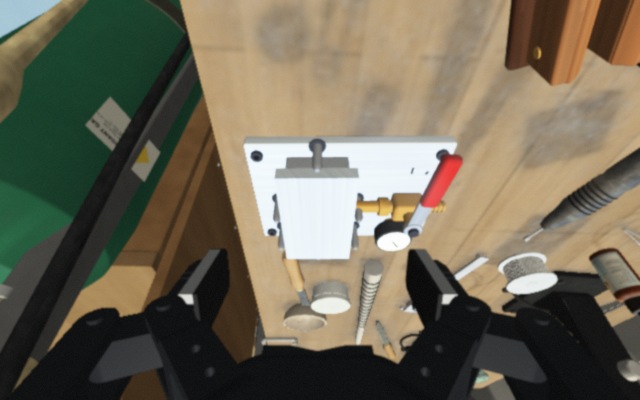

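The mould lies flat on the pedestal between the pins: near edge (275–358, ~175), far edge (283–351, ~258), plain back up. The lever is at (442,185). I'll compare against projected corners, then grip the lever gently, swing it to 45° and check it.

```bash
python3 - <<'E'
from plan import *
im,P=load("placed")
for z in (.046,.034): print(z,[proj("wrist",[*(SC+a*X+b*Y)[:2],z],P).round(1).tolist() for a,b in((-.06,-.033),(-.06,.033),(.06,.033),(.06,-.033))])
gr=cv2.cvtColor(im,6); print("col285-345 rows160-185",gr[155:190,290:340].mean(1).astype(int).tolist(),"rows 250-268",gr[248:270,300:340].mean(1).astype(int).tolist()); print("row 215 l/r",gr[213:217,268:290].mean(0).astype(int).tolist(),gr[213:217,345:365].mean(0).astype(int).tolist())
arm.move_gripper(.42)
f0=.097
go(*lever(f0,.08)); go(*lever(f0,.04)); st("pre"); go(*lever(f0),line=.08); st("at")
arm.move_gripper(0.0,effort=20); st("grip")
E
```

```text
0.046 [[274.5, 177.8], [359.3, 177.6], [348.1, 257.7], [286.2, 257.8]]
0.034 [[275.9, 167.3], [357.9, 167.1], [347.3, 248.1], [287.0, 248.2]]
col285-345 rows160-185 [220, 205, 154, 125, 121, 121, 121, 121, 122, 123, 123, 126, 134, 147, 157, 161, 161, 160, 158, 158, 158, 158, 174, 216, 238, 242, 242, 242, 242, 242, 242, 242, 242, 242, 242] rows 250-268 [243, 243, 243, 243, 243, 243, 243, 243, 243, 241, 225, 175, 143, 137, 138, 141, 148, 153, 157, 160, 161, 163]
row 215 l/r [244, 244, 243, 242, 229, 171, 123, 121, 128, 128, 136, 178, 227, 241, 243, 243, 244, 244, 244, 244, 244, 243] [243, 244, 245, 245, 245, 245, 246, 246, 241, 212, 134, 104, 115, 124, 129, 129, 138, 182, 230, 240]
pre t 41.7 F [-0.7 -0.1  0.3] open 0.419 ff 0.0 p [ 0.5384 -0.1961  0.13  ]
at t 42.3 F [-0.2  0.1 -0.3] open 0.419 ff 0.0 p [ 0.5584 -0.1956  0.0969]
grip t 42.6 F [-2.1  0.   2.4] open 0.158 ff 24.6 p [ 0.5583 -0.1957  0.0973]
```

The mould matches its projection within 1 px, and the lever is held (13.4 mm between the pads). Now swing it.

```bash
python3 - <<'E'
from plan import *
for f in np.linspace(.097,.785,9)[1:]:
    p,q=lever(f); arm.line_to(list(p),velocity=.06,ori=list(q)); F=arm.read_ft_force(); 
    if np.linalg.norm(F)>25: print("force",f,F); break
st("swung"); p,q=lever(.785); print((p-arm.read_tool_pos()).round(4)); fine(p,q)
arm.move_gripper(.42); st("open")
go(*lever(.785,.05),line=.12); go(*lever(.785,.13)); arm.pause(.3)
shot("lev"); print(red("lev"))
im,P=load("lev")
qv=quat([0,0,-1],-Y)
arm.movep([.53,-.12,.27],list(quat([0,0,-1],Y))); shot("lev2"); print(red("lev2")); st("end")
# mould check again
h=hsv=cv2.cvtColor(load("lev2")[0],40); 
print([proj("wrist",[*(SC+a*X+b*Y)[:2],.046],load("lev2")[1]).round(1).tolist() for a,b in((-.06,-.033),(-.06,.033),(.06,.033),(.06,-.033))])
E
```

```text
swung t 44.9 F [-5.1  2.1  9.3] open 0.158 ff 25.6 p [ 0.5821 -0.1391  0.0972]
[ 0.0002  0.0002 -0.0005]
open t 46.0 F [-0.3 -0.1  0.8] open 0.42 ff 0.0 p [ 0.5824 -0.1394  0.0954]
((0.6004540920257568, -0.1555197685956955), np.float64(0.066854883595438), 'phi hub', np.float64(0.7853084878945021), 'phi axis', np.float64(0.794415808556899))
((0.5918952822685242, -0.14915722608566284), np.float64(0.07747134243164597), 'phi hub', np.float64(0.7712339374278004), 'phi axis', np.float64(0.480209237462135))
end t 48.8 F [ 0.7 -0.4 -0.4] open 0.42 ff 0.0 p [ 0.5297 -0.1198  0.2697]
[[122.0, 230.0], [184.8, 229.9], [198.3, 323.9], [141.9, 324.0]]
```

The lever measures 0.785 rad from the hub and 0.794 rad along its axis. The later shot partly loses the grip behind a finger, and its hub angle of 0.771 still agrees. Mould seated, arm clear, so I'm handing in.

```bash
python3 -c "
from station import ticket
print(ticket.finish_job())"
```

```text
the job is handed in; nothing more can be done
None
```

The mould half lies face down and flat on the chuck between the pins, the valve lever measures 0.785 rad (half open), the arm is clear, and the job was handed in after about 49 s; no verdict was returned, and I did not re-measure the tin and bottle afterwards.

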